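Load and lock the specimen holder for imaging

ROBOT

A 6-joint arm with a two-finger parallel gripper is mounted at the origin on the work surface. World frame = base frame: x ahead of the robot, y to its left, z up, the work surface at z = 0. Lengths are in mm, angles in rad, forces in N, time in s.
With the tool pointing down it reaches from about 325 to 750 mm from the base axis. Payload 7.6 kg.
Tool frame: the origin (TCP) lies midway between the tips of the shut fingers; the grasp point (between the pads) lies 19 mm behind it (grasp_offset is the distance from the TCP to the grasp point, in mm); z points along the fingers, y is the direction in which the jaws open and shut (so a half turn about z gives the same grasp; the last joint's range is limited). The gripper opens to 85 mm and grips with 20 to 120 N. Pads are 22 mm wide; open, the fingers measure 114 mm over their backs; the gripper's body (76 mm by 85 mm) begins 54 mm behind the grasp point. The pads swing forward as they close: fully open they stand 13 mm farther back than shut.
Start: joints at [1.196, 0.052, 1.401, -0, 1.689, -0.07], TCP at [157.537, 500.827, 231.323] pointing down, gripper open.
Joint ranges: [-2.9, 2.9], [-0.91, 2.17], [0.12, 2.37], [-1.06, 4.2], [0.26, 2.73], [-2.93, 2.93]. Speed limits (rad/s): [2.57, 2.57, 3.01, 3.14, 3.14, 3.14].

INTERFACE

Orientations are given as a rotation vector (axis times angle).
In Python, from workcell import * gives the robot as it stands. Calls block until the motion is done:
- movep(position, orientation): joint-space move of the TCP to a pose.
- move_straight(position, attitude=None, vel=150): straight line of the TCP; attitude=None keeps the orientation; vel is the mean speed in mm/s.
- set_joints(angles): joint-space move.
- let_go() and close_gripper(grip_force=None): open the fingers fully, or close them until they stop; grip_force is the grip in N (None keeps the last).
- pause(seconds).
- ik(position, orientation): joint angles nearest the present ones, or None.
- state(): the state.
- read_camera(name): name is "scene" or "top" or "wrist"; returns a dict with "image" (420x560x3 uint8, red, green, blue), "fov_y" (degrees; the focal length in pixels is half the picture's height over the tangent of half this angle, whatever the lens; pixels are square), "cx", "cy" (the principal point, pixels), "pose" (4x4, takes a point from camera to world coordinates). Camera axes: x right, y down, z forward; pixel columns grow to the right and rows downward; lengths in mm; the calibration is good to about 2 mm. A picture is of the moment at which its call begins. There is no depth.
A pose or a line that the arm cannot do raises MotionError and nothing moves.
- finish_job(): hands the job in, once; it reports no verdict.
The state is a dict: "time_s": time; "joints": joint angles; "joint_velocities": joint speeds; "joint_torque": joint torques, N m; "ee_pos": TCP position; "tcp_rot": TCP orientation; "wrist_force": force on the tool from outside, world axes, zero at the start; "moment": the same for the moment, N m; "gripper_width": finger opening in mm.
Only numpy, scipy, OpenCV 4.12 (cv2) and the standard library are available. Lean on these libraries where they do the work, as an engineer would, in place of code of your own. Each camera call takes 0.05 s, during which the arm holds its last target.

TASK

Load the microscope's specimen holder: seat every specimen carrier on the bench flat and square in a pocket of its own, then lay the clamp bar along the middle of the holder between its end lugs, put the T-key down through the slot of the bar and the holder until its collar rests on the bar, and only then give it a quarter turn so that its handle stands square across the bar and locks it. Leave the jar and the two small bottles standing where they are.

Things in the scene. Friction and masses are not known exactly. Their poses are not given: they have to be found in the camera images.
- carrier1_mid (a point): Specimen carrier: aluminium plate 48 (its x) x 40 (y) x 8 mm with an amber resin block 18 (x) x 20 (y) x 26 mm high upright on its middle, the grip; 34 mm high in all, 70 g. Origin at its centre, 17 mm above its underside; z up. Two to four carriers are present; an absent one reads None. A half turn makes no difference.
- carrier2_mid (a point): Specimen carrier: aluminium plate 48 (its x) x 40 (y) x 8 mm with an amber resin block 18 (x) x 20 (y) x 26 mm high upright on its middle, the grip; 34 mm high in all, 70 g. Origin at its centre, 17 mm above its underside; z up. Two to four carriers are present; an absent one reads None. A half turn makes no difference.
- carrier3_mid (a point): Specimen carrier: aluminium plate 48 (its x) x 40 (y) x 8 mm with an amber resin block 18 (x) x 20 (y) x 26 mm high upright on its middle, the grip; 34 mm high in all, 70 g. Origin at its centre, 17 mm above its underside; z up. Two to four carriers are present; an absent one reads None. A half turn makes no difference.
- carrier4_mid (a point): Specimen carrier: aluminium plate 48 (its x) x 40 (y) x 8 mm with an amber resin block 18 (x) x 20 (y) x 26 mm high upright on its middle, the grip; 34 mm high in all, 70 g. Origin at its centre, 17 mm above its underside; z up. Two to four carriers are present; an absent one reads None. A half turn makes no difference.
- pocket1 (a point): Pocket of the holder, 52 (x) x 44 (y) x 10 mm deep (2 mm play round a carrier). Origin at the centre of its floor, 30 mm above the bench; axes of the holder. Takes any carrier, plate down, long side along the pocket's long side (a half turn is the same); seated, the plate lies 2 mm below the holder's top face.
- pocket2 (a point): Pocket of the holder, 52 (x) x 44 (y) x 10 mm deep (2 mm play round a carrier). Origin at the centre of its floor, 30 mm above the bench; axes of the holder. Takes any carrier, plate down, long side along the pocket's long side (a half turn is the same); seated, the plate lies 2 mm below the holder's top face.
- pocket3 (a point): Pocket of the holder, 52 (x) x 44 (y) x 10 mm deep (2 mm play round a carrier). Origin at the centre of its floor, 30 mm above the bench; axes of the holder. Takes any carrier, plate down, long side along the pocket's long side (a half turn is the same); seated, the plate lies 2 mm below the holder's top face.
- pocket4 (a point): Pocket of the holder, 52 (x) x 44 (y) x 10 mm deep (2 mm play round a carrier). Origin at the centre of its floor, 30 mm above the bench; axes of the holder. Takes any carrier, plate down, long side along the pocket's long side (a half turn is the same); seated, the plate lies 2 mm below the holder's top face.
- holder: Specimen holder, fixed aluminium block 144 (x) x 180 (y) x 40 mm high; origin at the centre of its underside, z up. Pockets at x +-38, y +-48 mm. On its top face, at y +-74 to 85 mm, pairs of lugs 10 mm high, 28 mm apart in x, take the bar's tongues; end stops 10 mm high at y +-86 mm (2 mm play for the bar each way).
- holder_slot (a point): Centre of the holder's T-slot, on its top face, 40 mm above the bench; axes of the holder. The slot, 38 (along y) x 17 mm (x), goes through a top plate 8 mm thick; below is an open channel, 44 mm wide along y, in which the T-head can turn.
- bar_mid (a point): Clamp bar, loose, dark steel, 240 g: flange 40 (x) x 140 (y) x 8 mm, a tongue 24 wide x 14 long x 8 mm at both ends (168 mm over all), and on its middle a boss 24 (x) x 64 (y) mm rising 14 mm above the flange: grip it there, across x. Origin at its centre, 11 mm above its underside; z up. A half turn makes no difference.
- bar: The same clamp bar: centre of its underside. A slot 34 (along y) x 13 mm (x) goes right through boss and flange. In place the bar lies along the holder's y, flange on the top face, tongues between the lugs, overlapping the inner edges of the seated carriers.
- key_grip (a point): T-key, 120 g, hanging upright in its stand at the start: centre of its black handle, 12 (x) x 44 (y) x 28 mm high. Below it a round collar 30 mm across, 5 mm thick (underside 19 mm below this point), then a 9 mm shank and the T-head. Handle and T-head both lie along the key's y; z up. Grip across x.
- key_head (a point): The same T-key: centre of its T-head, 30 (y) x 9 (x) x 8 mm high, 56 mm below the handle's centre, 37 mm below the collar's underside. With the collar on the boss of the bar in place, this point is 15 mm below the holder's top face (3 mm free between T-head and plate). A quarter turn either way then locks it.
- stand_top (a point): Key stand, a fixed grey plastic block 48 (x) x 64 (y) x 50 mm high: centre of its top face. The key hangs by its collar in a slot 37 (along y) x 15 mm (x), from which it lifts straight up.
- jar_mid (a point): Bystander: jar 48 mm across, 75 mm high; its centre.
- vial1_mid (a point): Bystander: small amber bottle 28 mm across, 58 mm high; its centre.
- vial2_mid (a point): Bystander: small amber bottle 28 mm across, 58 mm high; its centre.
There are look-alikes about, which are no part of the job. Leave any purple or red look-alike of the part that bears carrier2_mid alone.

How it is judged:
By the outcome, as a careful person would: the job done as asked, in the order asked, and still so for the second after the job is handed in, with the robot touching nothing.
Of carrier1, carrier2, carrier3, carrier4 only 2 to 4 are there at a start; the rules pass over those that are not, and their reading is None.
At some moment in a run one of carrier1, carrier2, carrier3, carrier4, bar may be knocked a few centimetres aside while the robot is not near it.
It also fails if it takes over 210 s, if anything falls off the work surface, if the arm or the gripper's body presses on something with over 40 N, if the wrist force passes 120 N, or if a joint passes its speed limit or range.

## Working session

There is one attempt and no reset: what is moved stays moved. The work goes in short steps, each a Python script; the robot and the scene stay as the last script left them, time stands still between calls to the robot, and variables do not carry over. Pictures are saved under pics/ and viewed, and the job is handed in when it is done.

```bash
mkdir -p pics; ls
python3 - <<'E'
from workcell import *
import cv2,numpy as np
for n in ["scene","top","wrist"]:
    c=read_camera(n)
    cv2.imwrite(f"pics/{n}0.png",c["image"][:,:,::-1])
    print(n,c["fov_y"],c["cx"],c["cy"],np.round(c["pose"],3).tolist())
print(state())
E
```

```text
pics
scene 55.005427159487404 281.8024190313725 209.08694782747705 [[0.873, 0.278, -0.402, 915.413], [0.488, -0.502, 0.713, -698.504], [-0.004, -0.819, -0.574, 644.849], [0.0, 0.0, 0.0, 1.0]]
top 44.029771599016456 270.4361727657164 208.10555669960604 [[-0.026, -0.994, 0.111, 381.31], [-0.999, 0.029, 0.022, 7.593], [-0.025, -0.11, -0.994, 1283.092], [0.0, 0.0, 0.0, 1.0]]
wrist 62.72604470984809 276.3178358788234 206.47018923102175 [[0.299, 0.913, 0.279, 86.235], [0.954, -0.285, -0.089, 522.904], [-0.001, 0.293, -0.956, 373.036], [0.0, 0.0, 0.0, 1.0]]
{'time_s': 0.15, 'joints': array([ 1.19568509e+00,  5.26823735e-02,  1.40146239e+00,  4.36974686e-06,
        1.68859709e+00, -7.03017317e-02]), 'joint_velocities': array([ 0.00075185, -0.00360968, -0.00359034, -0.00040407,  0.00125213,
       -0.00098038]), 'joint_torque': array([ 1.40293883e-03, -3.81951320e+01, -3.60424626e+01,  2.53916014e-06,
        4.64696815e-03, -3.14022566e-05]), 'ee_pos': array([157.45659881, 500.6041572 , 230.68567788]), 'tcp_rot': array([-4.76902251e-01, -3.10492258e+00,  1.75893102e-03]), 'wrist_force': array([-0.10263451, -0.12504464,  0.3312968 ]), 'moment': array([-0.02428399,  0.00620277, -0.03694182]), 'gripper_width': 85.17818498358854}
```

View pics/scene0.png

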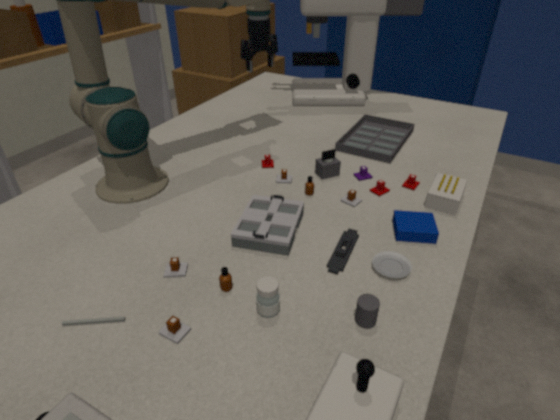

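View pics/top0.png

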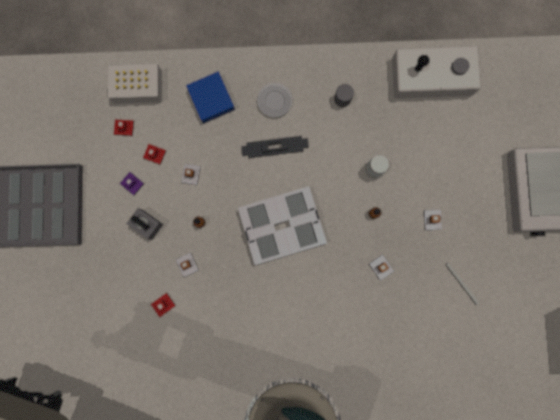

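View pics/wrist0.png

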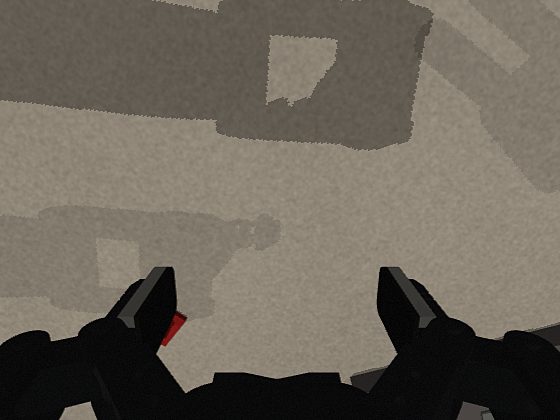

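The top view shows four white and amber carriers at (190,173), (187,264), (433,219) and (381,267). The red and purple look-alikes are at (124,127), (154,154), (163,305) and (132,183). The holder is at (282,226), the bar at (275,146), the key in its stand at (145,223), the jar at (376,168), and the vials at (199,222) and (374,213). I'll enlarge crops to confirm.

```bash
cat > h.py <<'E'
from workcell import *
import cv2,numpy as np
from scipy.spatial.transform import Rotation as R
def cam(n,save=None):
    c=read_camera(n); c["f"]=210/np.tan(np.radians(c["fov_y"]/2))
    if save: cv2.imwrite(f"pics/{save}.png",c["image"][:,:,::-1])
    np.savez(f"pics/{save or n}.npz",**c)
    return c
def w(c,u,v,z):
    P=np.asarray(c["pose"]); d=P[:3,:3]@np.array([(u-c["cx"])/c["f"],(v-c["cy"])/c["f"],1.]); o=P[:3,3]
    return (o+d*(z-o[2])/d[2])
def px(c,p):
    P=np.asarray(c["pose"]); q=P[:3,:3].T@(np.asarray(p,float)-P[:3,3]); return np.array([c["cx"]+c["f"]*q[0]/q[2],c["cy"]+c["f"]*q[1]/q[2]])
def crop(c,u0,v0,u1,v1,k,name):
    im=c["image"][v0:v1,u0:u1,::-1]; cv2.imwrite(f"pics/{name}.png",cv2.resize(im,None,fx=k,fy=k,interpolation=cv2.INTER_CUBIC))
def rot(yaw):  # tool down; jaw (tool y) axis along world angle yaw
    # z=-Z, y=(cos,sin,0), x = y×z
    y=np.array([np.cos(yaw),np.sin(yaw),0]);z=np.array([0,0,-1.]);x=np.cross(y,z)
    return R.from_matrix(np.stack([x,y,z],1)).as_rotvec()
E
python3 - <<'E'
from h import *
c=read_camera("top");print(c.keys())
c=cam("top","t1"); s=cam("scene","s1")
crop(c,100,110,340,290,3.3,"t1a"); crop(c,330,130,470,300,3.5,"t1b")
for n,u,v,z in [("c",190,173,30),("c",187,264,30),("c",433,219,30),("c",381,267,30),("holder",282,226,40),("bar",275,146,11),("key",145,223,70),("jar",376,168,75),("v",199,222,58),("v",374,213,58)]:
    p=w(c,u,v,z); print(n,np.round(p),np.round(np.hypot(*p[:2])),np.round(px(s,p)))
E
```

```text
dict_keys(['image', 'fov_y', 'cx', 'cy', 'pose'])
c [613. 230.  30.] 655.0 [350. 192.]
c [391. 239.  30.] 459.0 [283. 172.]
c [ 483. -355.   30.] 600.0 [173. 319.]
c [ 372. -225.   30.] 435.0 [175. 260.]
holder [476.   8.  40.] 476.0 [268. 216.]
bar [679.  20.  11.] 679.0 [343. 247.]
key [490. 331.  70.] 591.0 [325. 155.]
jar [ 603. -217.   75.] 641.0 [264. 279.]
v [490. 205.  58.] 531.0 [307. 177.]
v [ 499. -210.   58.] 541.0 [224. 265.]
```

View pics/t1a.png

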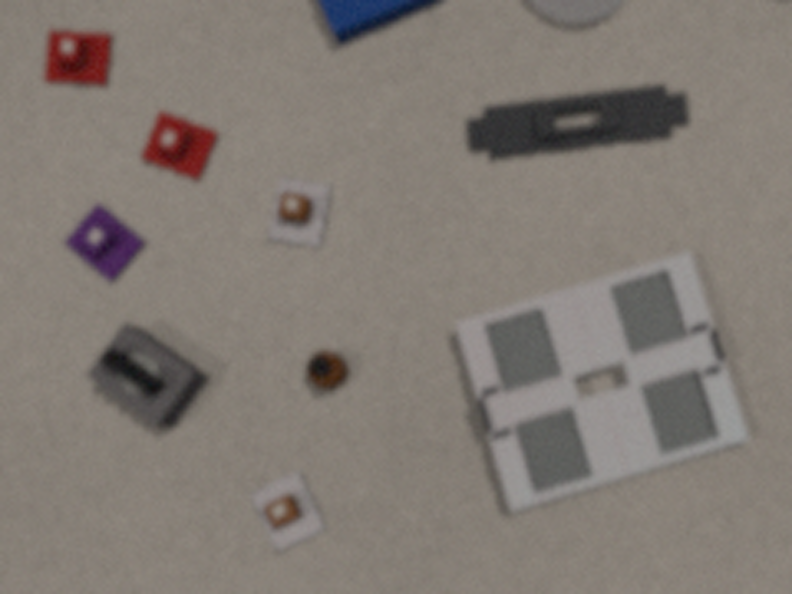

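View pics/t1b.png

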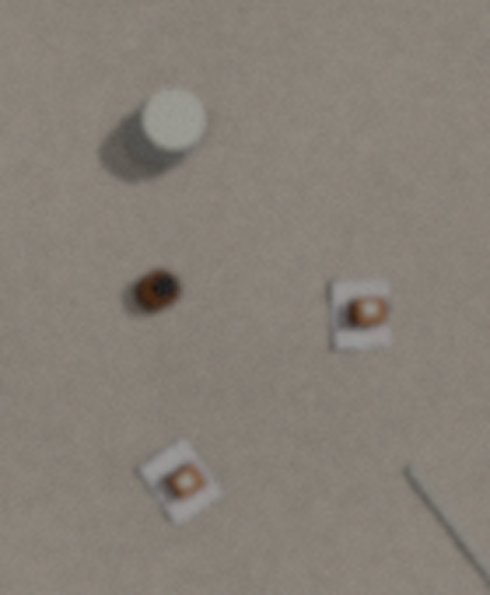

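All four white and amber carriers are genuine, and I can see one bar, one holder and one key in its stand. The red and purple plates stay where they are. Next I'll look at the holder with the wrist camera.

Run:
```python
from h import *
t=state()["time_s"]
movep([476,8,235],rot(0.0)); print(state()["time_s"]-t, state()["joints"].round(2))
c=cam("wrist","w1")
```

```text
2.1083000000000003 [-0.06 -0.09  1.53  0.    1.7  -0.06]
```

View pics/w1.png

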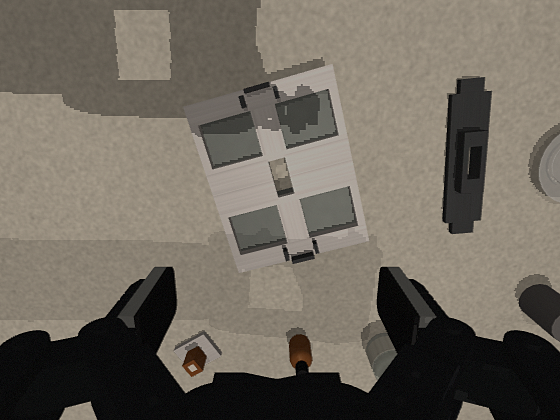

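The wrist view shows the whole holder at about (277,165) and the bar at (467,155). I'll enlarge it to read the corners.

Run:
```python
from h import *
c=dict(np.load("pics/w1.npz"))
crop(c,178,55,378,165,4,"w1a");crop(c,178,165,378,280,4,"w1c"); crop(c,430,65,510,240,3.4,"w1b")
```

```text
(no output)
```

View pics/w1a.png

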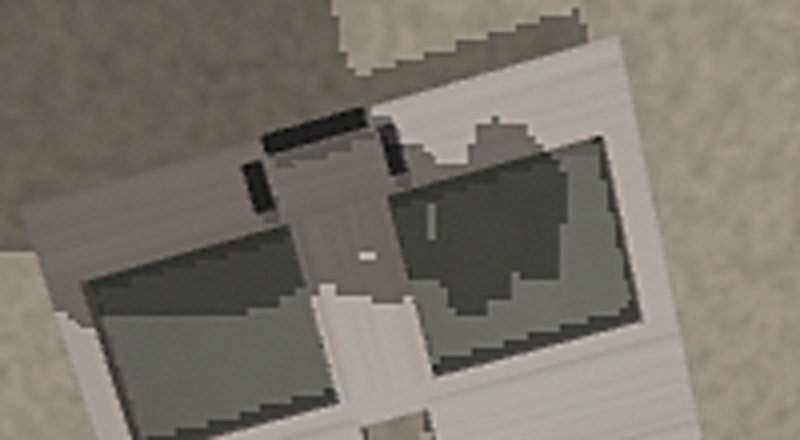

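View pics/w1c.png

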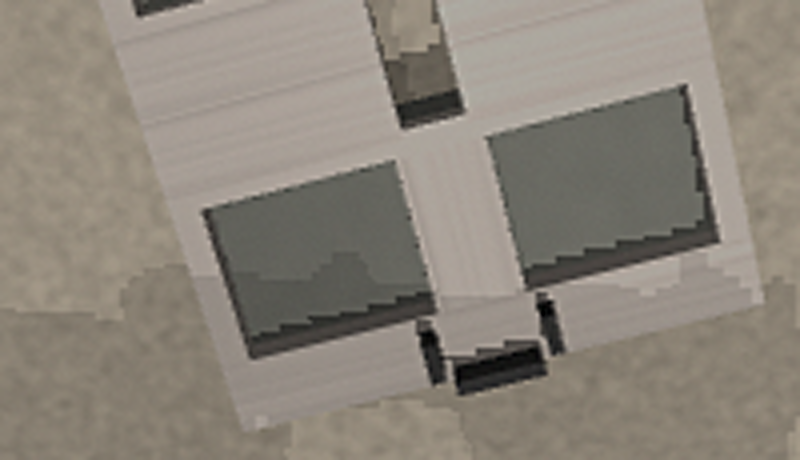

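View pics/w1b.png

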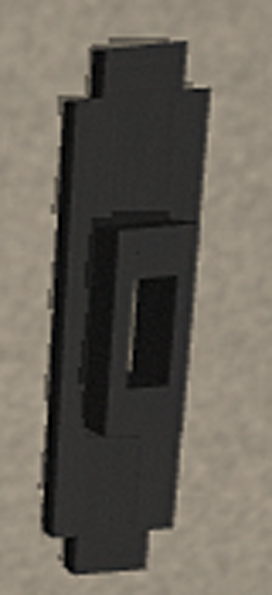

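```bash
cat >> h.py <<'E'
from scipy.optimize import least_squares
def fit(c,model,pix,z,x0):
    """SE2 fit of model points (N,2) at height z to pixels"""
    W=np.array([w(c,u,v,z)[:2] for u,v in pix]); M=np.asarray(model,float)
    def f(p):
        C,S=np.cos(p[2]),np.sin(p[2]); return (M@np.array([[C,S],[-S,C]])+p[:2]-W).ravel()
    r=least_squares(f,x0); return r.x,np.round(r.fun.reshape(-1,2),1)
def rect(x,y,cx=0,cy=0): # TL,TR,BR,BL in model axes (y up)
    return [(cx-x/2,cy+y/2),(cx+x/2,cy+y/2),(cx+x/2,cy-y/2),(cx-x/2,cy-y/2)]
E
python3 - <<'E'
from h import *
c=dict(np.load("pics/w1.npz"))
pix=[(183.5,107.5),(333,64.5),(368.75,240.5),(240,273),
(198.75,125.75),(250.5,111.5),(263,156.25),(211.75,165),
(275.5,104.25),(328.5,89.25),(338,135),(286.75,149.25),
(228.75,217.5),(276.75,205),(287.25,243),(240.5,254.5),
(299.75,198.75),(349.5,186.5),(357.75,225.25),(309.75,237.5)]
M=rect(144,180)+rect(52,44,-38,48)+rect(52,44,38,48)+rect(52,44,-38,-48)+rect(52,44,38,-48)
h,r=fit(c,M,pix,40,[476,8,.2]); print(h,r.tolist())
b=[(430+u/3.4,65+v/3.4) for u,v in [(120,228),(196,222),(184,435),(105,436),(136,278),(177,275),(168,386),(127,388)]]
bb,r=fit(c,rect(24,64)+rect(13,34),b,22,[680,20,0]); print(bb,r.tolist())
P=np.asarray(c["pose"]);print(P.round(3), state()["ee_pos"])
E
```

```text
[4.81500000e+02 1.00476406e+01 2.65040512e-01] [[-0.2, 0.9], [-0.1, 0.7], [0.6, -0.5], [-1.4, 0.2], [-0.5, 0.5], [-0.0, 0.8], [0.0, 0.6], [0.5, -4.2], [-0.5, 0.5], [0.6, 0.6], [1.0, -0.1], [-0.0, 0.0], [-0.6, 0.3], [0.0, 0.3], [0.3, -0.2], [-0.0, -0.4], [-0.2, -0.1], [0.2, 0.6], [0.4, -0.4], [-0.2, -0.2]]
[6.82177741e+02 2.23015002e+01 9.67642037e-02] [[-0.3, -0.7], [1.3, -0.2], [-0.7, 1.6], [0.2, -0.4], [-0.6, -0.3], [0.1, 0.0], [0.2, 0.3], [-0.2, -0.3]]
[[ 1.00000e+00  2.00000e-03  2.00000e-03  4.75706e+02]
 [ 3.00000e-03 -9.56000e-01 -2.92000e-01  8.29560e+01]
 [ 1.00000e-03  2.92000e-01 -9.56000e-01  3.77491e+02]
 [ 0.00000e+00  0.00000e+00  0.00000e+00  1.00000e+00]] [476.01392957   8.70638661 235.01130524]
```

Both fits have residuals around 0.5 mm. The camera calibration is only good to 2 mm, so I'll view the holder at two opposite yaws to remove the constant error, then take the left and right overviews.

Run:
```python
from h import *
for n,y in (("w2",1.571),("w3",-1.3)):
    movep([481,10,200],rot(y)); pause(0.3); c=cam("wrist",n); print(state()["ee_pos"],state()["time_s"])
    u=px(c,[481.5,10,40]);print(u)
    u0,v0=max(0,int(u[0])-140),max(0,int(u[1])-140)
    crop(c,u0,v0,min(560,u0+280),min(420,v0+280),2.6,n+"a");print(u0,v0)
```

```text
[481.02537137  10.00113873 200.05809414] 4.2083
[276.44794428 187.94531602]
136 47
[481.01355449  10.01067545 200.01604087] 6.9917
[276.10319503 186.99329752]
136 46
```

View pics/w2a.png

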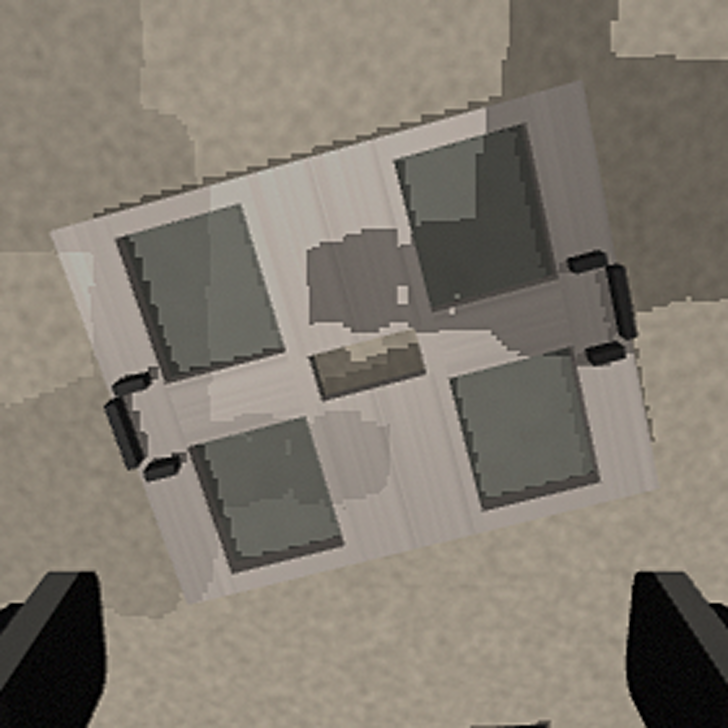

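View pics/w3a.png

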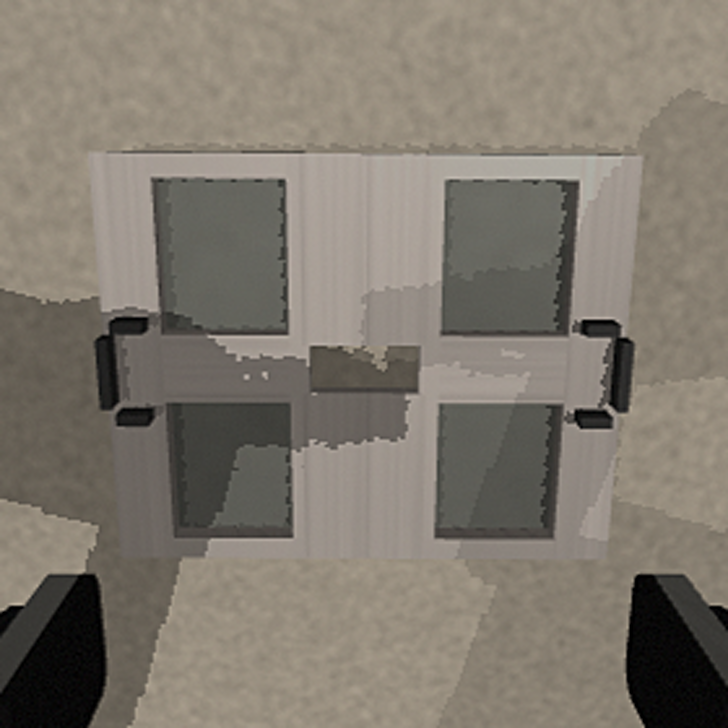

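```bash
cat > cal.py <<'E'
from h import *
HALF=[(-1,1),(1,1),(1,-1),(-1,-1)]
def rr(order,x,y,cx=0,cy=0): return [(cx+a*x/2,cy+b*y/2) for a,b in order]
C=[dict(np.load(f"pics/{n}.npz")) for n in ("w1","w2","w3")]
w1=[(183.5,107.5),(333,64.5),(368.75,240.5),(240,273),(198.75,125.75),(250.5,111.5),(263,156.25),(275.5,104.25),(328.5,89.25),(338,135),(286.75,149.25),
(228.75,217.5),(276.75,205),(287.25,243),(240.5,254.5),(299.75,198.75),(349.5,186.5),(357.75,225.25),(309.75,237.5)]
o=HALF; M1=rr(o,144,180)+rr(o,52,44,-38,48)[:3]+rr(o,52,44,38,48)+rr(o,52,44,-38,-48)+rr(o,52,44,38,-48)
o=[(-1,-1),(-1,1),(1,1),(1,-1)]
M2=rr(o,144,180)+rr(o,52,44,-38,-48)+rr(o,52,44,-38,48)+rr(o,52,44,38,48)+rr(o,52,44,38,-48)
p2=[(52,233),(583,80),(653,490),(185,603),(118,240),(242,205),(285,352),(165,382),(396,159),(526,125),(556,278),(433,312),(451,378),(573,350),(599,482),(482,510),(190,447),(305,418),(343,545),(233,573)]
w2=[(136+u/2.6,47+v/2.6) for u,v in p2]
o=[(1,1),(1,-1),(-1,-1),(-1,1)]
M3=rr(o,144,180)+rr(o,52,44,38,48)+rr(o,52,44,38,-48)+rr(o,52,44,-38,-48)+rr(o,52,44,-38,48)
p3=[(90,152),(642,156),(608,559),(120,557),(152,178),(286,179),(288,333),(161,333),(444,180),(579,181),(569,333),(441,334),(438,403),(561,404),(554,538),(434,538),(167,404),(292,404),(293,536),(175,538)]
w3=[(136+u/2.6,46+v/2.6) for u,v in p3]
def corr(c,e):
    c=dict(c);P=np.array(c["pose"],float);D=np.eye(4);D[:3,:3]=R.from_rotvec(e[3:6]).as_matrix();D[:3,3]=e[:3];c["pose"]=P@D;return c
def f(p,raw=False):
    out=[]
    for c,m,q in zip(C,(M1,M2,M3),(w1,w2,w3)):
        cc=corr(c,p[3:]);m=np.asarray(m);Cs,S=np.cos(p[2]),np.sin(p[2])
        X=np.c_[m@np.array([[Cs,S],[-S,Cs]])+p[:2],np.full(len(m),40.)]
        out.append((np.array([px(cc,x) for x in X])-q).ravel())
    if raw: return out
    return np.r_[np.concatenate(out),p[3:6]*1.0,p[6:]*300]
if __name__=="__main__":
    r=least_squares(f,[481,10,.265]+[0]*6,loss="soft_l1")
    print(r.x.round(4)); print([np.sqrt(np.mean(o**2)).round(2) for o in f(r.x,True)])
    for o in f(r.x,True): print(o.reshape(-1,2).round(1).tolist())
    np.save("cal.npy",r.x)
    # no-correction per-view fits
    for i,(c,m,q) in enumerate(zip(C,(M1,M2,M3),(w1,w2,w3))): print(fit(c,m,q,40,[481,10,.265])[0].round(3), fit(corr(c,r.x[3:]),m,q,40,[481,10,.265])[0].round(3))
E
python3 cal.py
```

```text
[ 4.808271e+02  1.029040e+01  2.662000e-01 -3.673000e-01 -2.600000e-02
 -1.292300e+00  8.000000e-04 -9.000000e-04 -0.000000e+00]
[np.float64(0.34), np.float64(0.68), np.float64(0.49)]
[[0.0, -0.4], [-0.4, -0.2], [0.3, 0.3], [-1.0, -0.3], [-0.3, -0.0], [-0.1, -0.4], [0.1, -0.4], [-0.6, -0.1], [0.3, -0.2], [0.7, 0.4], [-0.1, 0.2], [-0.3, -0.2], [0.1, -0.2], [0.3, 0.1], [0.2, 0.3], [-0.2, 0.2], [0.0, -0.5], [0.2, 0.3], [-0.2, 0.1]]
[[-0.3, -0.5], [-0.5, 0.5], [2.1, -0.6], [1.3, 0.5], [-0.8, -0.3], [-0.2, -0.4], [0.6, 0.1], [0.5, 0.9], [-0.9, 0.9], [-0.2, -0.3], [0.8, 0.7], [-0.4, 0.5], [-1.0, 0.3], [-0.4, -1.3], [0.4, 0.0], [-0.1, 0.5], [-0.7, -0.1], [0.4, -0.8], [0.9, 0.1], [-0.3, 0.1]]
[[-0.3, 0.1], [0.3, -0.1], [-1.0, -0.1], [0.6, -0.4], [0.1, 0.0], [0.2, -0.0], [0.6, 0.7], [0.3, 0.4], [0.5, -0.1], [0.1, -0.1], [-0.4, 1.3], [-0.2, 0.7], [0.1, -0.1], [0.8, -0.2], [-0.3, 0.3], [0.1, 0.0], [-0.4, -1.1], [-0.4, -0.8], [0.2, 0.5], [-0.3, -0.6]]
[4.81528e+02 9.81800e+00 2.67000e-01] [4.80878e+02 1.02390e+01 2.67000e-01]
[4.81151e+02 1.08710e+01 2.63000e-01] [4.80793e+02 1.02220e+01 2.63000e-01]
[4.80657e+02 9.60200e+00 2.68000e-01] [4.80826e+02 1.03270e+01 2.68000e-01]
```

The holder is at (480.8, 10.3) with yaw 0.266 rad, and the three views agree to about 0.1 mm once the camera correction is applied. Now the left side, with two carriers and the key.

```bash
cat >> h.py <<'E'
H=np.load("cal.npy")[:3]; E6=np.load("cal.npy")[3:]
def wcam(name):
    c=cam("wrist",name); P=np.array(c["pose"],float);D=np.eye(4);D[:3,:3]=R.from_rotvec(E6[3:6]).as_matrix();D[:3,3]=E6[:3];c["pose"]=P@D
    np.savez(f"pics/{name}.npz",**c); return c
def hw(x,y):
    C,S=np.cos(H[2]),np.sin(H[2]); return np.array([H[0]+C*x-S*y,H[1]+S*x+C*y])
E
python3 - <<'E'
from h import *
movep([500,240,235],rot(0)); pause(0.2); c=wcam("w4"); print(state()["time_s"],state()["ee_pos"])
for n,p in dict(c1=(613,230,17),c2=(391,239,17),key=(490,331,70)).items(): print(n,px(c,p))
E
```

```text
8.1667 [500.25797276 238.94265259 234.99621206]
c1 [381.69873089 182.52438163]
c2 [174.40101665 174.60263644]
key [264.53187288  79.76192447]
```

View pics/w4.png

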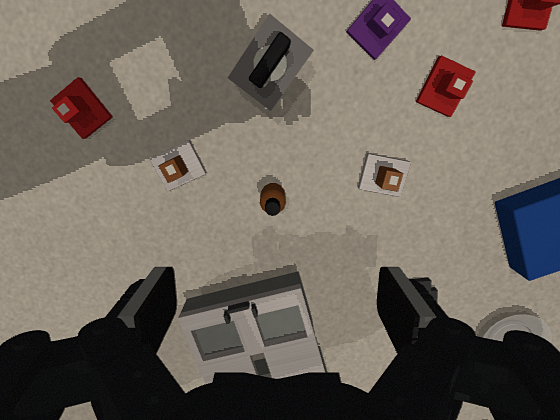

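Run:
```python
from h import *
c=dict(np.load("pics/w4.npz"))
crop(c,140,130,220,200,7,"w4a");crop(c,350,140,420,205,7,"w4b");crop(c,220,5,320,115,5,"w4c")
```

```text
(no output)
```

View pics/w4a.png

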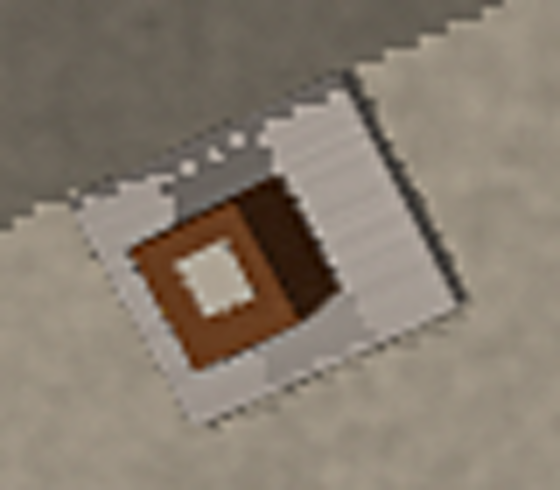

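View pics/w4b.png

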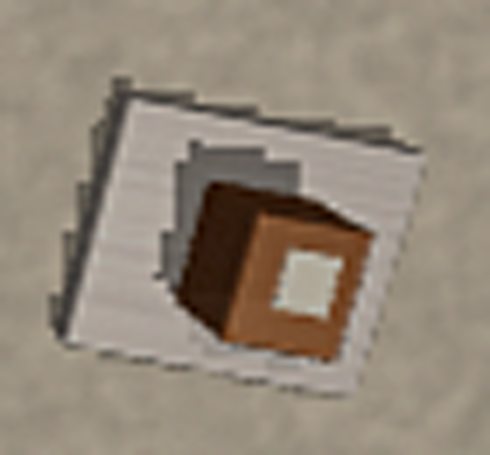

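View pics/w4c.png

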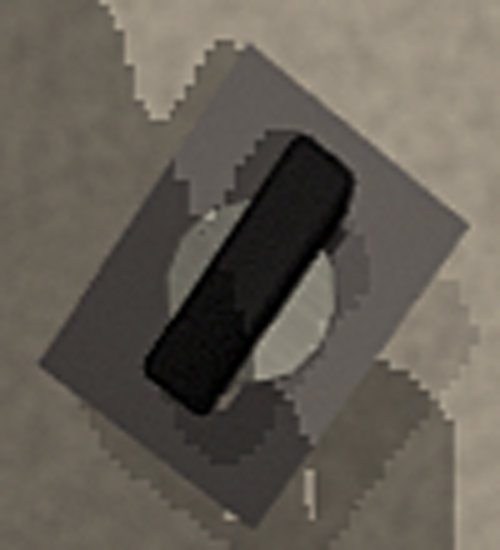

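```bash
cat >> h.py <<'E'
def fitz(c,parts,x0):
    """parts: list of (model pts, pixels, z)"""
    def res(p):
        o=[];C,S=np.cos(p[2]),np.sin(p[2])
        for M,q,z in parts:
            M=np.asarray(M,float);W=np.array([w(c,u,v,z)[:2] for u,v in q]);o.append((M@np.array([[C,S],[-S,C]])+p[:2]-W))
        return np.concatenate(o).ravel()
    r=least_squares(res,x0,loss="soft_l1");return r.x,res(r.x).reshape(-1,2).round(1).tolist()
def off(pts,u0,v0,k): return [(u0+u/k,v0+v/k) for u,v in pts]
E
python3 - <<'E'
from h import *
c=dict(np.load("pics/w4.npz"))
A=fitz(c,[(rect(48,40),off([(75,203),(345,78),(462,300),(200,420)],140,130,7),8),(rect(18,20),off([(130,252),(238,203),(298,320),(195,370)],140,130,7),34)],[390,240,.4]);print(A)
B=fitz(c,[(rect(48,40),off([(130,95),(425,155),(352,393),(65,340)],350,140,7),8),(rect(18,20),off([(262,213),(372,235),(337,358),(227,338)],350,140,7),34)],[613,230,-.2]);print(B)
K=fitz(c,[(rect(48,64),off([(250,45),(468,227),(255,525),(40,362)],220,5,5),50)],[490,331,-.6]);print(K)
E
```

```text
(array([393.22744578, 246.39864651,   0.42630552]), [[-1.1, 0.4], [-0.5, 1.2], [0.4, -0.9], [-0.7, -1.5], [-0.0, 0.4], [0.2, 0.8], [1.2, -0.3], [0.5, -0.3]])
(array([ 6.18616526e+02,  2.35758296e+02, -1.91392233e-01]), [[-0.1, 0.2], [0.7, 0.4], [0.5, -0.8], [-0.4, -0.4], [-0.7, 0.8], [0.7, 0.7], [0.1, -0.6], [-1.1, -0.2]])
(array([494.74198829, 345.28862004,  -0.6416229 ]), [[0.0, 0.5], [0.5, 0.3], [-0.2, -0.7], [-0.3, -0.2]])
```

Measured: A at (393,246) with yaw 0.43, B at (619,236) with yaw −0.19, and the stand at (495,345). Sizes match with residuals of about 1 mm or less. Picking A now.

```bash
cat >> h.py <<'E'
def pick(p,z,yaw,up=110,force=40,vel=120):
    movep([p[0],p[1],up],rot(yaw)); move_straight([p[0],p[1],z],vel=vel); close_gripper(force); pause(0.2)
    s=state();print("grip",s["gripper_width"].round(1),s["wrist_force"].round(1))
    move_straight([p[0],p[1],up],vel=vel); s=state();print("lift",s["gripper_width"].round(1),s["wrist_force"].round(1),s["time_s"])
E
python3 - <<'E'
from h import *
pick([393.2,246.4],11,.426); c=wcam("w5")
E
```

```text
Traceback (most recent call last):
  File "h.py", line 46, in pick
    s=state();print("grip",s["gripper_width"].round(1),s["wrist_force"].round(1))
                           ^^^^^^^^^^^^^^^^^^^^^^^^
AttributeError: 'float' object has no attribute 'round'
```

```bash
sed -i 's/s\["gripper_width"\].round(1)/round(s["gripper_width"],1)/g' h.py
python3 - <<'E'
from h import *
s=state();print(s["gripper_width"],s["ee_pos"],s["wrist_force"])
p=[393.2,246.4];move_straight([*p,110],vel=120);s=state();print(s["gripper_width"],s["wrist_force"],s["time_s"]);c=wcam("w5")
E
```

```text
17.29959883711386 [393.41774681 246.49041429  11.24965392] [0.03437984 0.20740285 2.84041559]
17.56798401815587 [ 0.36691298 -0.05679107 -0.50277182] 11.6417
```

View pics/w5.png

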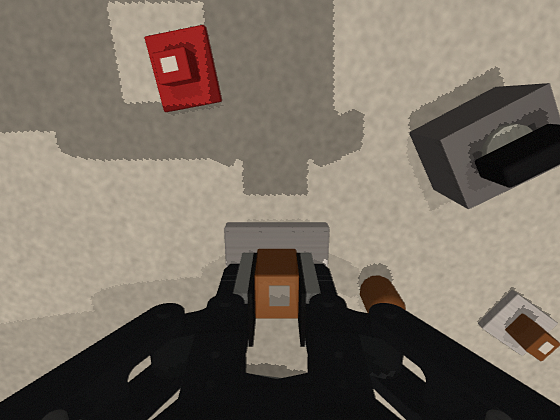

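A is held square, with the plate's edge at (225–329, 224–262). I'll check the held offset against the prediction.

```bash
cat >> h.py <<'E'
def held(c,yaw,dx,z,ee):
    """pixel of plate far edge corners (top, bottom) for carrier held at tool x offset dx"""
    y=np.array([np.cos(yaw),np.sin(yaw)]);x=np.array([-y[1],y[0]])
    return [px(c,[*(np.array(ee[:2])+x*(20+dx)+y*s*24),zz]).round(1).tolist() for zz in (z+8,z) for s in (-1,1)]
E
python3 - <<'E'
from h import *
c=dict(np.load("pics/w5.npz")); ee=state()["ee_pos"];print(ee)
for dx in(-2,0,2): print(dx,held(c,.426,dx,ee[2]-11,ee))
crop(c,210,200,350,390,4,"w5a")
E
```

```text
[392.65124581 246.10250369 108.88913464]
-2 [[224.9, 231.6], [330.2, 231.8], [227.3, 225.6], [327.7, 225.8]]
0 [[224.7, 227.5], [330.4, 227.7], [227.1, 221.6], [327.9, 221.8]]
2 [[224.5, 223.4], [330.6, 223.6], [227.0, 217.7], [328.1, 217.8]]
```

View pics/w5a.png

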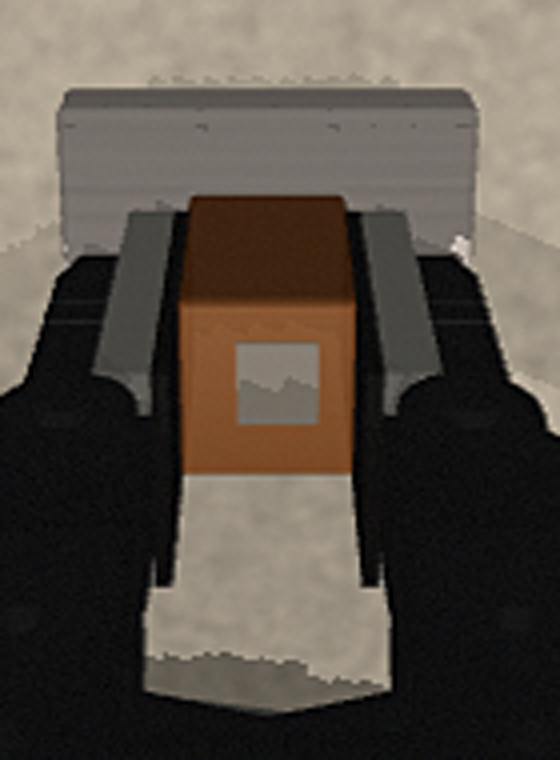

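The held offset is 0 ± 0.5 mm (edge rows 227 and 222.5 against predictions of 227.5 and 221.6). Placing it in pocket (−38,+48).

```bash
cat >> h.py <<'E'
def place(x,y,up=115,yawoff=0):
    p=hw(x,y);yaw=H[2]+yawoff
    movep([*p,up],rot(yaw)); move_straight([*p,55],vel=120); pause(0.2); f0=state()["wrist_force"]
    for z in (50,45,42,41.2):
        move_straight([*p,z],vel=40); s=state(); f=s["wrist_force"]-f0; print(z,s["ee_pos"].round(1),f.round(1))
        if abs(f).max()>12: print("stop");return False
    let_go(); pause(0.2); move_straight([*p,up],vel=150); print(state()["time_s"]); return True
E
python3 - <<'E'
from h import *
place(-38,48)
p=hw(-38,48);c=wcam("w6");print(px(c,[*p,38]))
E
```

```text
50 [431.3  46.6  49.7] [-1.1  0.6  0.1]
45 [431.3  46.6  44.6] [0.5 0.3 0.7]
42 [431.4  46.6  41.8] [-0.1  0.1  0.1]
41.2 [431.6  46.6  41.3] [0.2 1.1 0.4]
15.925
[277.85558188 217.60616078]
```

View pics/w6.png

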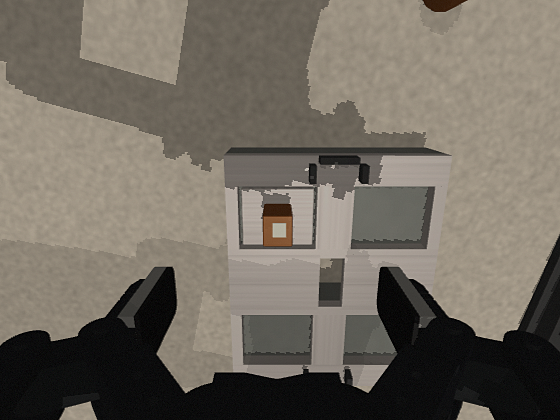

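Carrier A sits square in its pocket at (277,217), with an even dark gap all round. Now B, with a fresh look first in case it has been knocked.

```bash
cat >> h.py <<'E'
def look(p,yaw,name,z=130,k=4,zz=20,r=70):
    movep([p[0],p[1],z],rot(yaw)); pause(0.15); c=wcam(name); u=px(c,[p[0],p[1],zz]).astype(int)
    u0,v0=max(0,u[0]-r),max(0,u[1]-r); crop(c,u0,v0,u0+2*r,v0+2*r,k,name+"a"); print("crop",u0,v0,k,"t",state()["time_s"])
    return c
E
python3 - <<'E'
from h import *
look([618.6,235.8],-.191,"w7")
E
```

```text
crop 206 131 4 t 17.2167
```

View pics/w7a.png

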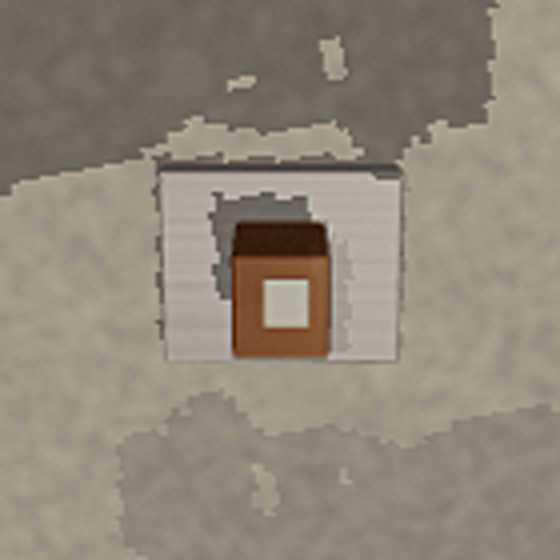

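Run:
```python
from h import *
c=dict(np.load("pics/w7.npz"))
A=fitz(c,[(rect(48,40),off([(160,171),(402,173),(400,360),(166,361)],206,131,4),8),(rect(18,20),off([(236,255),(329,255),(328,357),(235,356)],206,131,4),34)],[618,235,-.19]);print(A)
b=A[0]
if np.hypot(b[0]-618.6,b[1]-235.8)<4:
    pick(b[:2],11,b[2]); c=wcam("w8"); ee=state()["ee_pos"];print(held(c,b[2],0,ee[2]-11,ee)); crop(c,210,200,350,390,3,"w8a")
```

```text
(array([ 6.18405400e+02,  2.35442491e+02, -1.89132695e-01]), [[-0.0, 0.2], [0.5, 0.6], [-0.2, -0.4], [-0.3, -0.3], [-0.6, 0.4], [0.6, 0.2], [0.5, -0.3], [-0.4, -0.4]])
grip 17.1 [ 0.4 -0.7  1.2]
lift 17.3 [ 0.1  0.2 -0.7] 20.2417
[[224.4, 227.4], [330.1, 227.6], [226.8, 221.5], [327.6, 221.7]]
```

View pics/w8a.png

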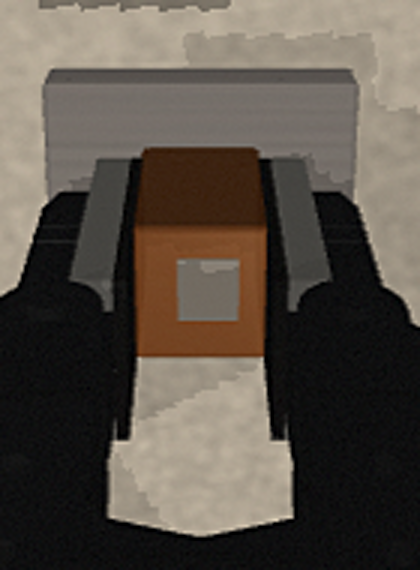

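B is held with no offset (edge row 227.3 against 227.4 predicted). Placing it, then an overview of the right side.

Run:
```python
from h import *
if place(38,48):
    p=hw(38,48); c=wcam("w9")
    movep([430,-285,200],rot(0.0)); pause(.15); c=wcam("w10"); print(state()["time_s"])
    for p in [(483,-355,17),(372,-225,17)]: print(px(c,p))
```

```text
50 [504.6  66.6  49.7] [-0.7  0.1 -1. ]
45 [504.6  66.6  44.6] [-0.3  0.6 -0.2]
42 [504.7  66.6  41.8] [-0.4 -0.6 -0.5]
41.2 [504.9  66.6  41.2] [-1.1  0.9 -0.2]
24.525
26.1583
[327.72341727 249.65360907]
[213.5582231  119.18486013]
```

View pics/w9.png

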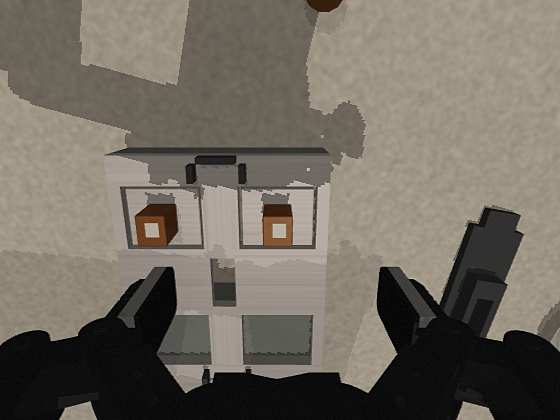

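View pics/w10.png

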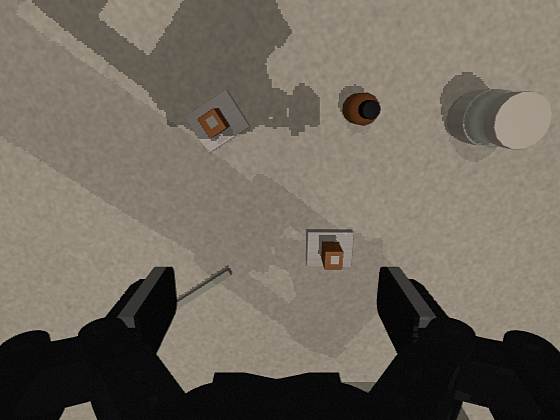

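Both left carriers are seated in their pockets, at (160,217) and (278,217). On the right, carrier C is at (216,120) and D at (330,250). I'll enlarge both.

Run:
```python
from h import *
c=dict(np.load("pics/w10.npz"))
crop(c,175,80,265,160,7,"w10a");crop(c,290,220,370,280,7,"w10b")
```

```text
(no output)
```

View pics/w10a.png

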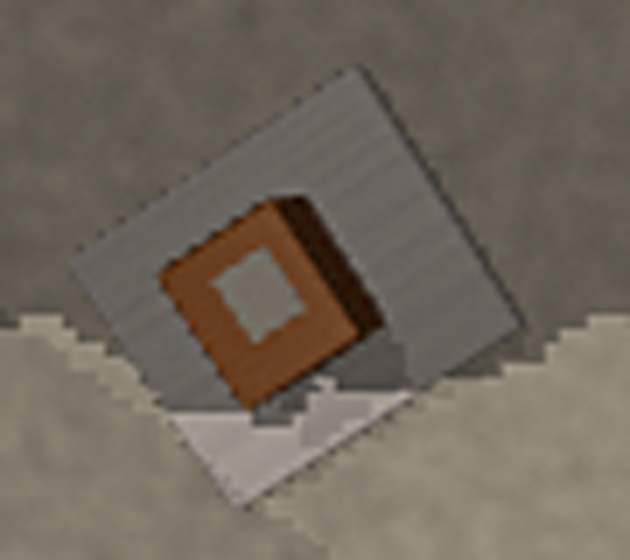

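View pics/w10b.png

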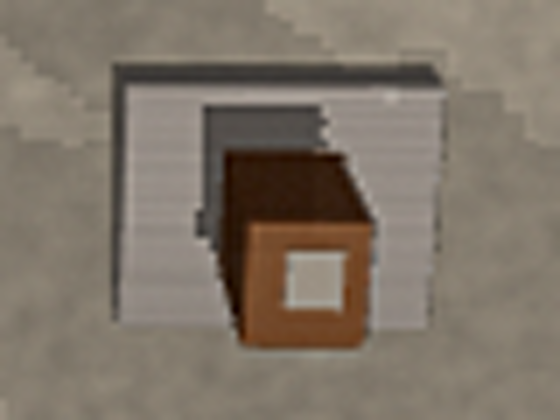

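Run:
```python
from h import *
c=dict(np.load("pics/w10.npz"))
D=fitz(c,[(rect(48,40),off([(125,85),(445,92),(430,328),(117,322)],290,220,7),8),(rect(18,20),off([(247,222),(373,222),(363,347),(243,347)],290,220,7),34)],[483,-355,0]);print(D)
A=fitz(c,[(rect(48,40),off([(73,263),(357,66),(521,325),(240,507)],175,80,7),8),(rect(18,20),off([(160,275),(267,202),(358,333),(250,410)],175,80,7),34)],[372,-225,.6]);print(A)
b=A[0]
pick(b[:2],11,b[2]); c=wcam("w11"); ee=state()["ee_pos"];print(held(c,b[2],0,ee[2]-11,ee)); crop(c,210,200,350,390,3,"w11a")
```

```text
(array([ 4.86755940e+02, -3.59210839e+02, -6.27340032e-03]), [[0.0, 0.2], [0.4, 0.9], [-0.2, -0.3], [-0.2, -0.9], [-0.1, 0.5], [0.3, 0.3], [0.4, -0.4], [-0.5, -0.2]])
(array([ 373.72095378, -227.94752398,    0.56776677]), [[-1.2, 0.0], [-0.0, 0.6], [0.5, 0.1], [-0.4, -0.9], [-0.6, -0.0], [0.8, 0.9], [1.0, -0.2], [-0.1, -0.4]])
grip 17.0 [-0.  -0.5  4. ]
lift 17.0 [-1.3  0.8 -0.6] 29.5167
[[224.8, 227.5], [330.5, 227.6], [227.2, 221.6], [328.0, 221.8]]
```

View pics/w11a.png

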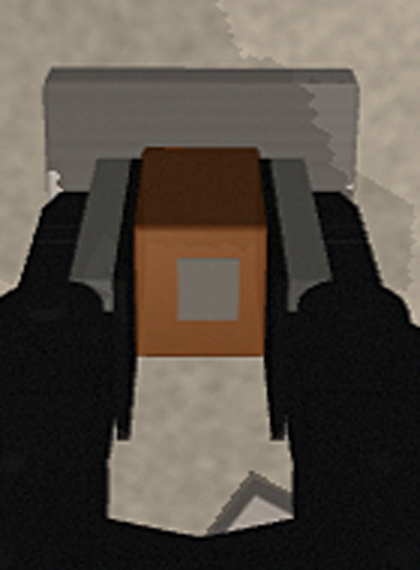

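C is held correctly (row 227). Placing it in (−38,−48), then looking at D.

Run:
```python
from h import *
if place(-38,-48):
    c=wcam("w12"); look([486.8,-359.2],0,"w13")
```

```text
50 [456.5 -45.9  49.7] [0.5 1.  0.4]
45 [456.5 -46.   44.6] [-0.1  0.4  0.3]
42 [456.6 -46.   41.8] [-0.6 -0.1  1.2]
41.2 [456.9 -46.   41.3] [-0.1  0.   1.1]
33.7917
crop 206 134 4 t 35.2417
```

View pics/w12.png

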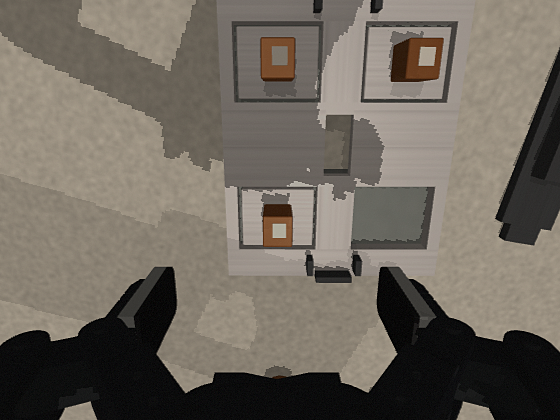

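View pics/w13a.png

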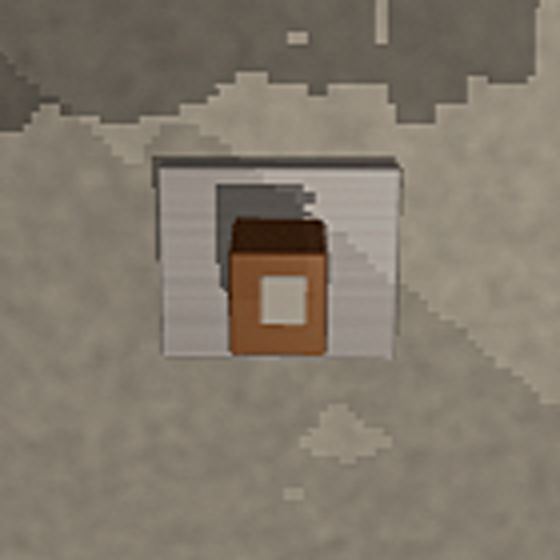

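The three placed carriers look well seated, and D hasn't moved.

Run:
```python
from h import *
c=dict(np.load("pics/w13.npz"))
A=fitz(c,[(rect(48,40),off([(160,169),(400,169),(395,357),(163,356)],206,134,4),8),(rect(18,20),off([(231,252),(327,252),(325,355),(231,355)],206,134,4),34)],[486,-359,0]);print(A)
b=A[0]
if np.hypot(b[0]-486.8,b[1]+359.2)<4:
    pick(b[:2],11,b[2]); c=wcam("w14"); ee=state()["ee_pos"];print(held(c,b[2],0,ee[2]-11,ee)); crop(c,210,200,350,390,3,"w14a")
```

```text
(array([ 4.86491139e+02, -3.58966935e+02, -5.28350819e-04]), [[-0.5, 0.5], [0.3, 0.3], [0.2, -0.5], [-0.3, -0.5], [-0.3, 0.2], [0.4, 0.1], [0.5, -0.1], [-0.2, -0.1]])
grip 17.3 [ 0.7 -0.5  1.9]
lift 17.3 [-0.2  0.6 -0.6] 38.2667
[[224.5, 227.2], [330.2, 227.4], [227.0, 221.4], [327.7, 221.5]]
```

View pics/w14a.png

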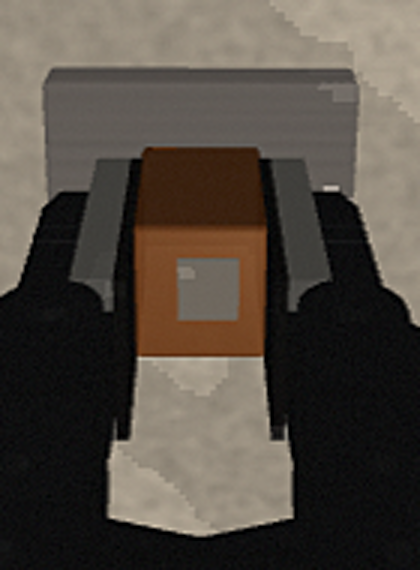

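Run:
```python
from h import *
if place(38,-48):
    c=wcam("w15"); look([682,22],.097,"w16",z=170,k=3.2,r=110)
```

```text
50 [529.9 -26.   49.7] [-1.5  0.2 -0.4]
45 [529.8 -26.   44.6] [-1.8 -0.1 -0.9]
42 [530.  -26.   41.7] [-0.1 -0.4  0. ]
41.2 [530.1 -26.   41.2] [-1.1  0.4  0.1]
42.9917
crop 168 79 3.2 t 43.95
```

View pics/w15.png

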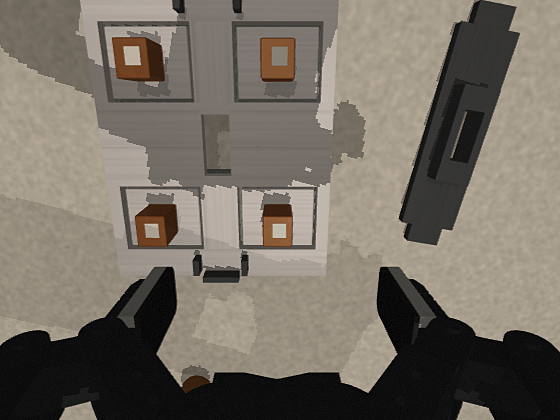

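View pics/w16a.png

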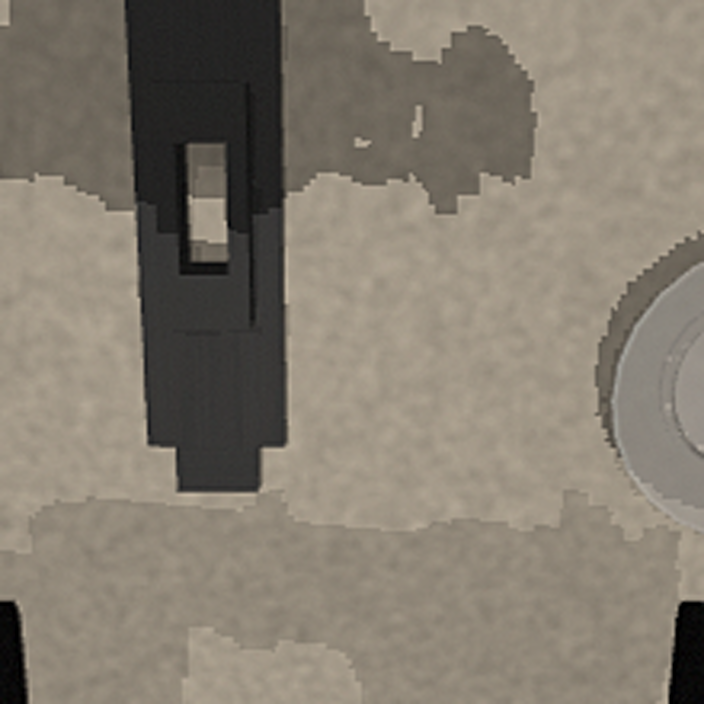

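All four carriers are seated, but the bar isn't centred in this view, so it seems to have been knocked. Viewing the whole picture.

Run:
```python
from h import *
c=dict(np.load("pics/w16.npz"));crop(c,170,20,290,240,2.7,"w16b");crop(c,190,80,270,190,5.4,"w16c");crop(c,190,0,270,110,5.4,"w16d")
for n in("w12","w15"):
    c=dict(np.load(f"pics/{n}.npz"));print(n,px(c,[682,22,22]))
```

```text
w12 [607.93845267 202.56272321]
w15 [501.26658737 202.3846116 ]
```

View pics/w16.png

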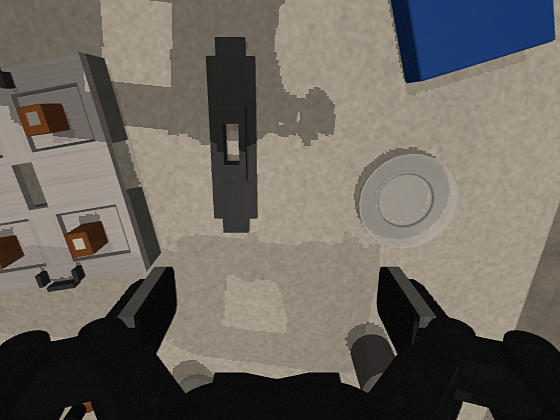

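View pics/w16c.png

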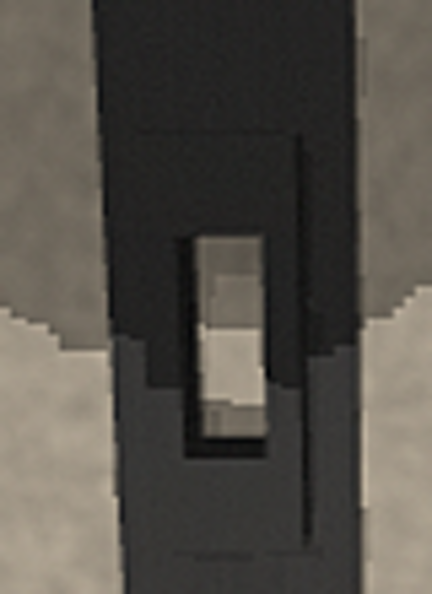

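View pics/w16b.png

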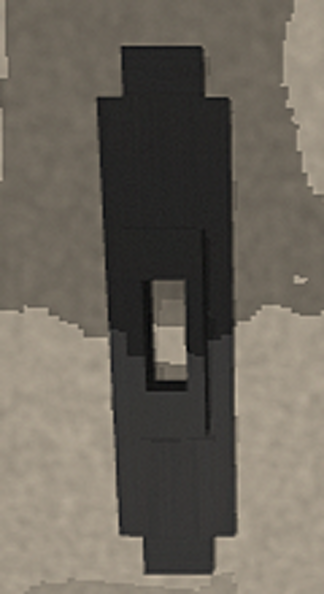

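The bar was knocked: its boss is now at (233,143), where I expected (278,189). Refitting from this picture.

Run:
```python
from h import *
c=dict(np.load("pics/w16.npz"))
parts=[(rect(13,34),off([(177,235),(265,235),(267,458),(184,458)],190,80,5.4),22),
([(12,32),(12,-32),(-12,32)],off([(297,131),(306,553),(137,131)],190,80,5.4),22),
([(-20,70),(-20,-70),(-12,84),(-12,-84)],off([(98,97),(120,534),(121,46),(144,573)],170,20,2.7),8)]
b,r=fitz(c,parts,[640,50,.1]);print(b,r)
np.save("bar.npy",b)
movep([b[0],b[1],150],rot(b[2]));pause(.15);c=wcam("w17");print(px(c,[*b[:2],22]))
crop(c,200,40,350,260,2.7,"w17a");crop(c,240,130,320,240,5.4,"w17b")
```

```text
[6.38839615e+02 5.77034548e+01 9.25386260e-02] [[0.0, -0.1], [-0.4, -0.2], [0.2, 0.2], [0.3, 0.3], [-0.1, -0.4], [-0.2, 0.5], [-0.1, -0.2], [-0.0, 0.0], [-0.1, -0.3], [0.3, 0.0], [0.1, 0.2]]
[276.02841612 195.72102515]
```

View pics/w17a.png

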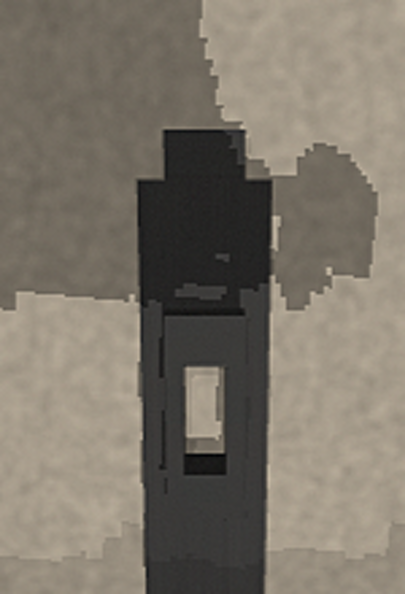

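View pics/w17b.png

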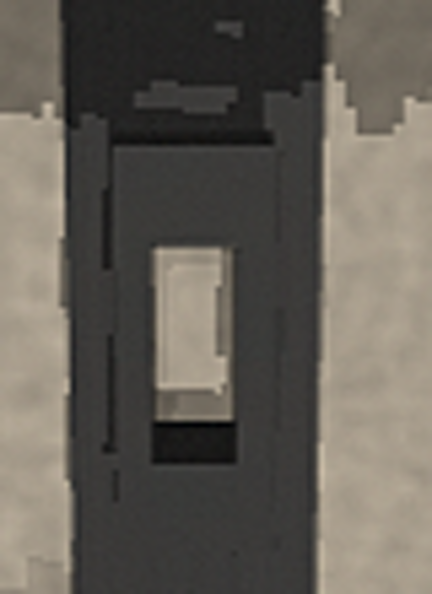

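The re-fit holds: the slot is at (276.1,195.5) against (276.0,195.7) predicted. Gripping the bar.

Run:
```python
from h import *
b=np.load("bar.npy")
pick(b[:2],10,b[2],up=140,force=80)
pause(.2);c=wcam("w18");ee=state()["ee_pos"];print(ee)
for dy in(0,2):
  y=np.array([np.cos(b[2]),np.sin(b[2])]);x=np.array([-y[1],y[0]])
  for X,Yv,Z in [(84,12,8),(84,-12,8),(70,20,8),(70,-20,8),(32,12,22),(32,-12,22),(17,6.5,22),(17,-6.5,22)]:
    print(dy,X,Yv,px(c,[*(ee[:2]+x*(X+dy)+y*Yv),Z+ee[2]-10]).round(1))
```

```text
grip 21.6 [-0.6 -0.3  4.9]
lift 21.8 [-0.8  0.2 -2.9] 48.0167
[638.66359392  57.72564373 139.4567989 ]
0 84 12 [308.4  77. ]
0 84 -12 [247.8  76.9]
0 70 20 [327.1 113.6]
0 70 -20 [229.  113.5]
0 32 12 [307.8 212.8]
0 32 -12 [248.  212.7]
0 17 6.5 [293.5 247.3]
0 17 -6.5 [262.1 247.2]
2 84 12 [308.5  71.5]
2 84 -12 [247.7  71.5]
2 70 20 [327.3 108.5]
2 70 -20 [228.8 108.4]
2 32 12 [307.9 208. ]
2 32 -12 [247.8 207.9]
2 17 6.5 [293.6 242.8]
2 17 -6.5 [262.  242.7]
```

View pics/w18.png

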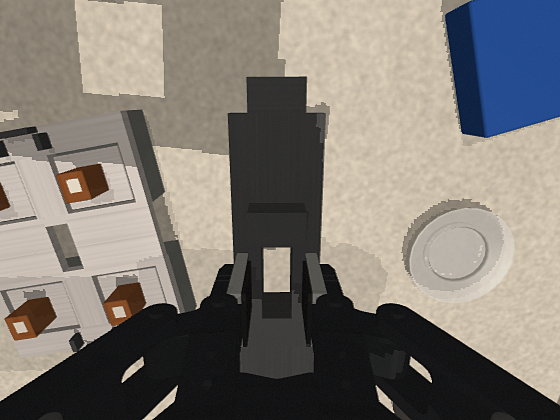

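The bar is held on prediction (tongue edge row 77, slot edge row 247). Lowering it between the lugs.

Run:
```python
from h import *
p=hw(0,0);print(p)
movep([*p,140],rot(H[2])); move_straight([*p,66],vel=100); pause(.2); f0=state()["wrist_force"]
ok=True
for z in (60,56,53,51,50.2):
    move_straight([*p,z],vel=40); s=state(); f=s["wrist_force"]-f0; print(z,s["ee_pos"].round(1),f.round(1))
    if abs(f).max()>12: print("stop");ok=False;break
c=wcam("w19")
```

```text
[480.82708445  10.29035633]
60 [480.5  10.3  59.5] [-0.2 -0.3 -0.4]
56 [480.6  10.3  55.6] [ 0.6  0.  -1.1]
53 [480.7  10.3  52.8] [-0.2  0.2 -1.7]
51 [480.7  10.3  50.9] [ 0.7 -0.5 -1.3]
50.2 [481.   10.3  50.5] [-0.4  0.1  0.8]
```

View pics/w19.png

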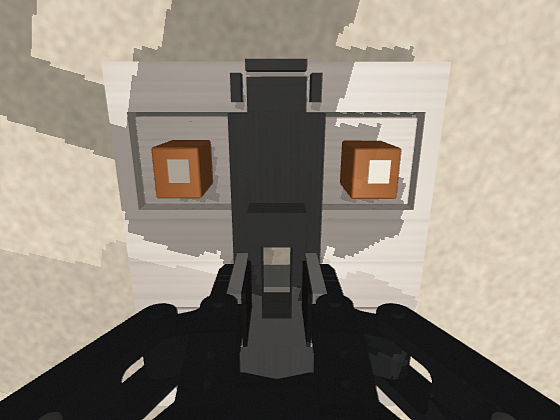

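The tongue lies between the lugs at (236,86) and (316,86) and inside the end stop. Releasing.

Run:
```python
from h import *
p=hw(0,0)
let_go();pause(.2); move_straight([*p,185],vel=200);pause(.15);c=wcam("w20");print(state()["time_s"],px(c,[*p,62]))
crop(c,150,70,400,370,2,"w20a");crop(c,240,170,320,260,6,"w20b")
```

```text
53.275 [278.2687137  199.64627517]
```

View pics/w20.png

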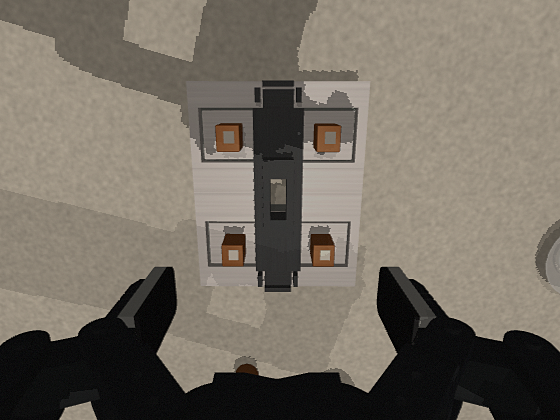

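View pics/w20b.png

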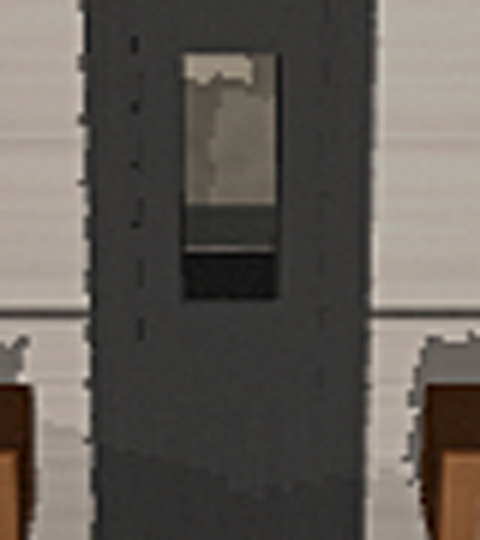

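Run:
```python
from h import *
c=dict(np.load("pics/w20.npz"))
b,r=fitz(c,[(rect(13,34),off([(183,52),(280,53),(278,299),(182,299)],240,170,6),62)],[480,10,.266]);print(b,r,H)
# look at the key
movep([495,345,190],rot(-.6416));pause(.15);c=wcam("w21");print(state()["joints"].round(2),state()["time_s"])
for z in(50,55,83): print(px(c,[494.7,345.3,z]))
crop(c,215,110,345,250,5,"w21a")
```

```text
[4.80974818e+02 1.03176526e+01 2.63320639e-01] [[-0.1, -0.1], [0.2, 0.0], [-0.0, 0.0], [-0.0, 0.1]] [4.80827084e+02 1.02903563e+01 2.66236318e-01]
[ 0.55  0.29  1.22 -0.    1.63  1.19] 54.825
[275.20774507 192.76296302]
[275.18934115 194.27320666]
[275.07383841 203.75147256]
```

View pics/w21.png

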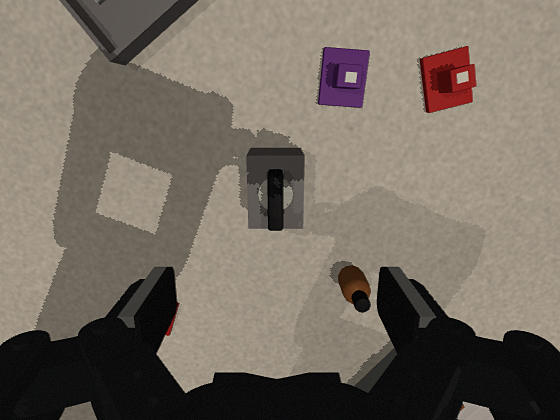

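View pics/w21a.png

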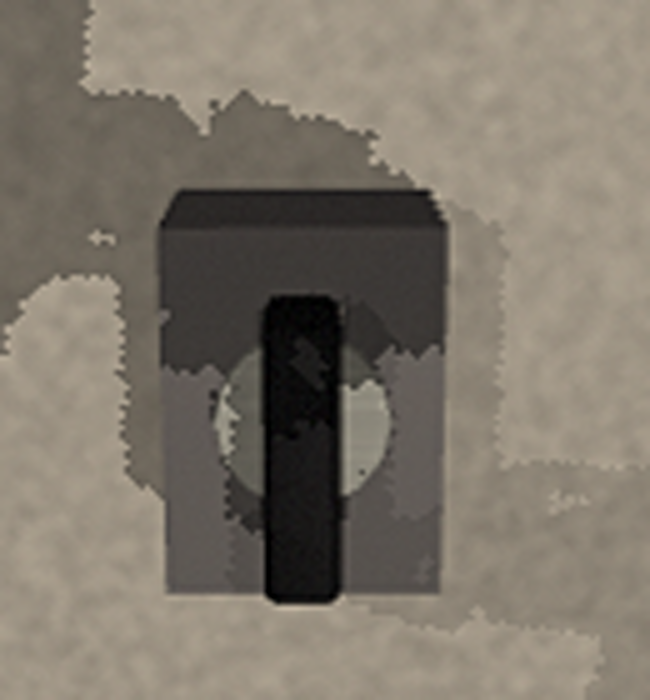

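Run:
```python
from h import *
c=dict(np.load("pics/w21.npz"))
b,r=fitz(c,[(rect(48,64),off([(160,227),(446,227),(441,593),(167,593)],215,110,5),50)],[495,345,-.64]);print(b,r)
a=b[2];y=np.array([np.cos(a),np.sin(a)]);x=np.array([-y[1],y[0]])
for Y,X,z in [(-6,-22,83),(6,-22,83),(-6,22,83),(6,22,83),(6,22,55),(0,-15,55),(-15,0,55),(15,0,55)]:
    q=px(c,[*(b[:2]+y*Y+x*X),z]);print(Y,X,z,((q-[215,110])*5).round(0))
```

```text
[494.81839809 344.75865684  -0.63999044] [[-0.4, 0.1], [0.3, -0.4], [0.0, 0.2], [0.1, 0.1]]
-6 -22 83 [265. 607.]
6 -22 83 [342. 607.]
-6 22 83 [262. 329.]
6 22 83 [343. 329.]
6 22 55 [340. 294.]
0 -15 55 [304. 509.]
-15 0 55 [214. 424.]
15 0 55 [393. 423.]
```

The handle and collar match the key's predicted position within about 1 mm: collar columns 215–391 against 214–393 predicted. Gripping and lifting the key.

Run:
```python
from h import *
p=np.array([494.8,344.8]);a=-.640
movep([*p,120],rot(a));move_straight([*p,58],vel=80);close_gripper(60);pause(.3);s=state();print(s["gripper_width"],s["wrist_force"].round(1),s["ee_pos"])
move_straight([*p,70],vel=40);s=state();print(s["wrist_force"].round(1))
move_straight([*p,150],vel=120);pause(.2);s=state();ee=s["ee_pos"];print(s["gripper_width"],s["wrist_force"].round(1),ee,s["time_s"])
c=wcam("w22");crop(c,200,180,360,380,3.5,"w22a")
y=np.array([np.cos(a),np.sin(a)]);x=np.array([-y[1],y[0]])
for n,Y,X,z in [("handletop",-6,22,25),("ht",6,22,25),("htb",6,-22,25),("hbot",6,22,-3),("collar far",0,15,-3),("collar farU",0,15,-8),("cL",-15,0,-3),("cR",15,0,-3),("head",-4.5,15,-41),("head",4.5,15,-41),("headtop",4.5,15,-49+8)]:
    q=px(c,[*(ee[:2]+y*Y+x*X),z+ee[2]]);print(n,Y,X,z,((q-[200,180])*3.5).round(0))
```

```text
10.468650179302204 [-0.4 -0.1  2.4] [494.94100232 344.86078191  58.23631711]
[-0.1 -0.1 -0.2]
10.91415975938142 [ 0.3 -1.3 -1. ] [494.42982927 344.5987232  148.90652938] 58.5667
handletop -6 22 25 [214. 241.]
ht 6 22 25 [326. 241.]
htb 6 -22 25 [320. 586.]
hbot 6 22 -3 [316. 152.]
collar far 0 15 -3 [270. 202.]
collar farU 0 15 -8 [270. 188.]
cL -15 0 -3 [158. 306.]
cR 15 0 -3 [381. 306.]
head -4.5 15 -41 [241. 113.]
head 4.5 15 -41 [297. 113.]
headtop 4.5 15 -41 [297. 113.]
```

View pics/w22a.png

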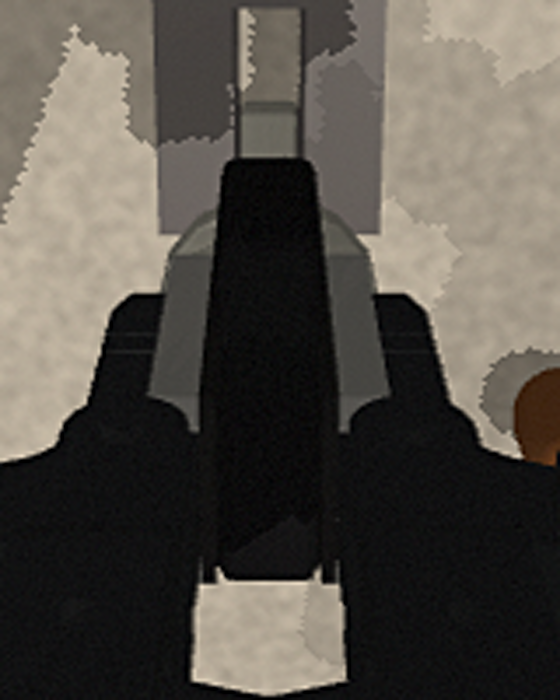

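The key is held centred: head at columns 240–299, rows 103–110, against 241–297 and 113 predicted. Inserting it through the slot along the bar's y.

Run:
```python
from h import *
p=np.array([480.95,10.3]);a=.2645
movep([*p,150],rot(a)); move_straight([*p,117],vel=100); pause(.3)
c=wcam("w23"); s=state();f0=s["wrist_force"];print(s["ee_pos"],s["time_s"])
crop(c,200,120,360,320,3.5,"w23a")
```

```text
[481.14658386  10.28525764 117.42017227] 60.8
```

View pics/w23a.png

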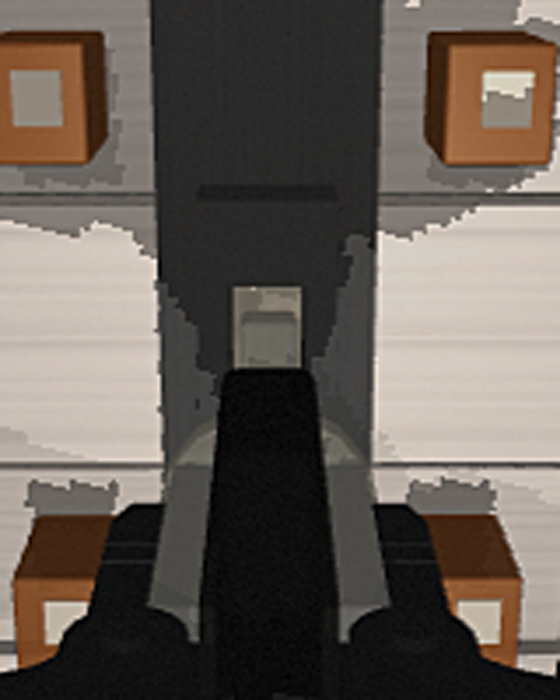

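The head (columns 242–297) is centred over the slot (233–302). Lowering it under force watch.

Run:
```python
from h import *
p=np.array([480.95,10.3]);f0=state()["wrist_force"]
for z in (112,106,100,94,88,82,77,74,72,71,70.3):
    move_straight([*p,z],vel=40); s=state(); f=s["wrist_force"]-f0; print(z,s["ee_pos"].round(1),f.round(1))
    if abs(f).max()>10: print("stop");break
pause(.2);s=state();print((s["wrist_force"]-f0).round(1),s["ee_pos"],s["time_s"]);c=wcam("w24")
```

```text
112 [480.7  10.3 111.5] [-0.1  0.7  0.5]
106 [480.7  10.3 105.6] [0.8 0.1 0.5]
100 [480.7  10.3  99.6] [ 1.2 -0.8 -0.4]
94 [480.7  10.3  93.6] [ 0.2 -0.3  0.4]
88 [480.7  10.3  87.6] [ 0.2 -1.2  0.7]
82 [480.7  10.3  81.6] [ 1.1  0.3 -0. ]
77 [480.7  10.3  76.7] [ 1.1 -0.4  0.4]
74 [480.8  10.3  73.8] [-0.1 -0.3  1.1]
72 [480.9  10.3  71.9] [ 0.8 -0.2  0.4]
71 [480.9  10.3  70.9] [ 1.7 -0.5  0.6]
70.3 [480.9  10.3  70.3] [ 0.3 -0.8  0.3]
[ 1.7 -0.2 -0.2] [480.94659678  10.31358507  70.30858818] 64.05
```

View pics/w24.png

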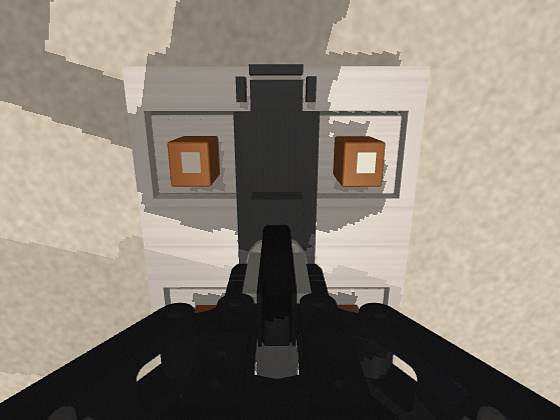

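It went down without contact forces, and the collar is at z ≈ 62.1, the boss top. I'll let it settle freely, re-grip, then make the quarter turn.

Run:
```python
from h import *
let_go();pause(.4);c=wcam("w25")
close_gripper(50);pause(.3);s=state();f0=s["wrist_force"];m0=s["moment"];print(s["gripper_width"],f0.round(1),m0.round(2),s["ee_pos"])
move_straight([480.95,10.3,69.9],vel=20);pause(.1);s=state();print("rest",(s["wrist_force"]-f0).round(1),s["ee_pos"])
```

```text
11.116676130735536 [ 0.3 -0.3  1.1] [ 0.02 -0.   -0.05] [481.04521147  10.2780423   70.4380772 ]
rest [-1.8 -0.3  4.2] [481.08050404  10.28734556  70.44043524]
```

View pics/w25.png

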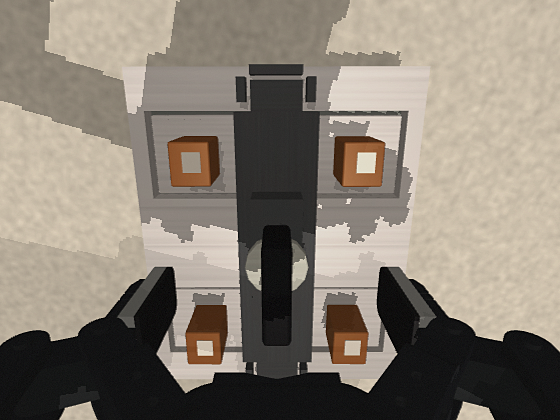

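The collar rests on the bar, with a 4 N reaction when nudged down. Turning a quarter in steps.

Run:
```python
from h import *
j=np.array(ik([480.95,10.3,70.1],rot(.2645)));print(j.round(3))
for k in (1,2,3,4,5,6):
    q=j.copy();q[5]+=k*np.pi/12;set_joints(q);s=state();print(k,s["ee_pos"].round(1),s["wrist_force"].round(1),s["moment"].round(2),round(s["gripper_width"],1))
    if abs(s["wrist_force"]).max()>25 or abs(s["moment"]).max()>3: print("stop");break
pause(.2);s=state();print(s["joints"].round(3),s["tcp_rot"].round(3),s["time_s"]);c=wcam("w26")
```

```text
[-0.055  0.048  1.735 -0.     1.358 -0.32 ]
1 [481.2  10.3  70.4] [ 0.3 -0.3  3.7] [ 0.02  0.03 -0.07] 11.1
2 [481.2  10.3  70.4] [ 0.7 -0.8  4.6] [0.02 0.03 0.01] 10.9
3 [481.2  10.3  70.4] [-0.8 -1.   5. ] [ 0.06  0.05 -0.01] 10.9
4 [481.2  10.3  70.4] [-0.1  0.1  5.5] [-0.01 -0.02 -0.11] 11.1
5 [481.2  10.3  70.4] [ 0.5 -0.4  6.5] [ 0.04  0.02 -0.03] 11.0
6 [481.2  10.3  70.4] [-0.1  0.1  5.1] [ 0.02  0.   -0.04] 11.1
[-0.055  0.048  1.734  0.     1.358  1.243] [3.112e+00 4.260e-01 1.000e-03] 68.925
```

View pics/w26.png

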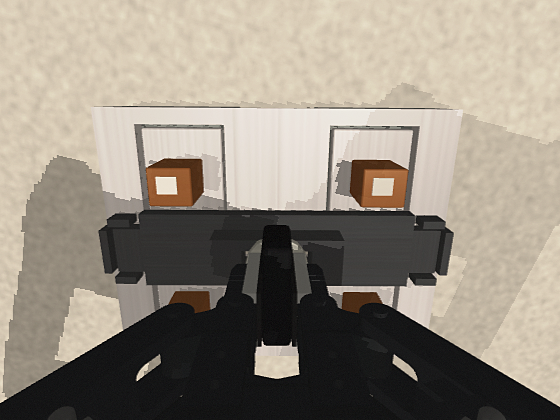

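The key turned with almost no moment, and its handle now stands across the bar. Releasing, rising straight up and checking everything.

Run:
```python
from h import *
let_go();pause(.4); p=state()["ee_pos"]
move_straight([p[0],p[1],215],vel=150);pause(.2);c=wcam("w27");print(state()["time_s"])
crop(c,170,70,390,300,2.6,"w27a")
movep([330,300,250],rot(1.0)); t=cam("top","t2");s=cam("scene","s2");crop(s,130,130,430,330,2.6,"s2a");crop(t,110,130,450,290,2.3,"t2a");print(state()["time_s"])
```

```text
71.45
72.9667
```

View pics/w27a.png

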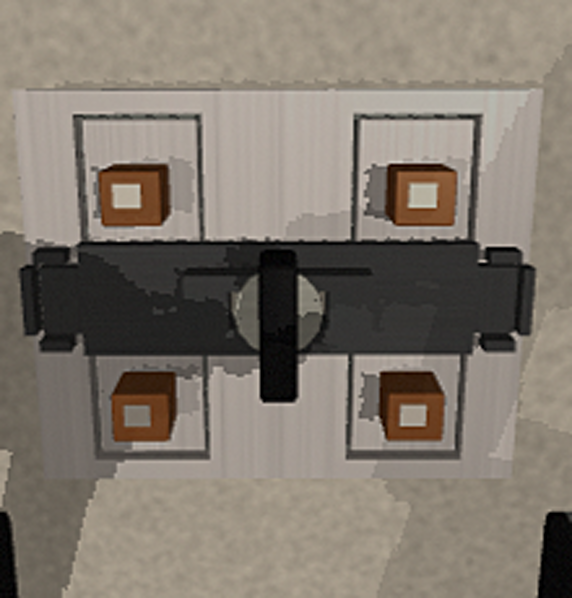

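View pics/s2a.png

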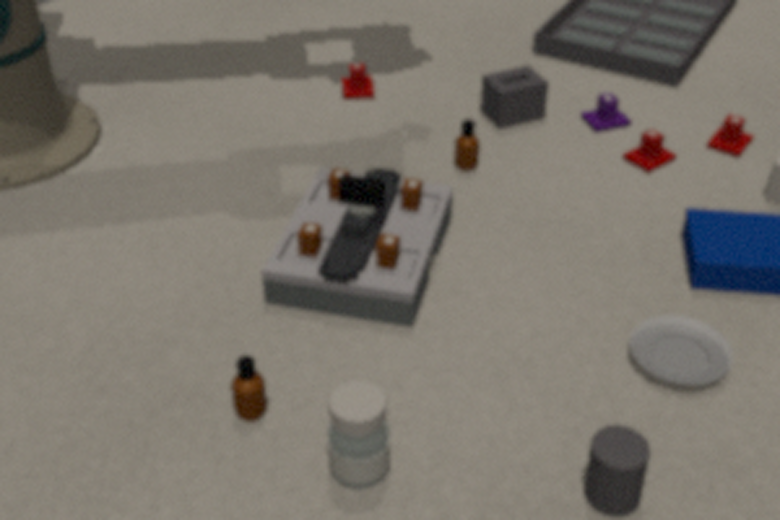

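View pics/t2a.png

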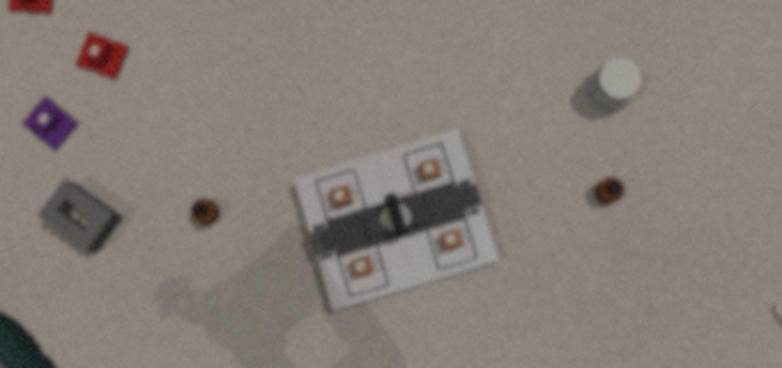

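In all three views, four carriers are seated square, the bar lies between the lugs and the key's handle stands across it. The jar, both bottles and the look-alikes are undisturbed, and the robot is clear. Handing in.

Run:
```python
from h import *
print(finish_job())
```

```text
the job is handed in; nothing more can be done
None
```

The holder is loaded and locked. I handed it in at about 73 s on the robot's clock, well inside the 210 s limit.

- **Carriers:** all four amber and white carriers are seated flat and square, each in its own pocket. Sideways and vertical forces while lowering them stayed under 2 N.
- **Bar:** it had been knocked about 55 mm aside, which I found by looking again before reaching for it. I measured it afresh and laid it between the lugs; its slot then fitted within 0.2 mm of the holder's centre.
- **Key:** it went down through both slots without contact. I let it settle until the collar rested on the bar, which a light downward push confirmed with a 4 N reaction. Only then did I turn it a quarter turn, with almost no resistance (0.1 N m at most).

The final wrist, scene and top pictures show the handle square across the bar. The jar, both bottles and the red and purple look-alikes are where they were, and the robot was clear of everything. No check failed.

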